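# Count to the third gap and put the stamp block away

## Robot

A 6-joint arm with a two-finger parallel gripper is mounted at the origin on the work surface. World frame = base frame: x ahead of the robot, y to its left, z up, the work surface at z = 0. Lengths are in m, angles in rad, forces in N, time in s.
With the tool pointing down it reaches from about 0.3 to 0.775 m from the base axis. Payload 14.6 kg.
Tool frame: the origin (TCP) lies midway between the tips of the shut fingers; the grasp point (between the pads) lies 19 mm behind it (ctrl.grip_depth is the distance from the TCP to the grasp point, in m); z points along the fingers, x is the direction in which the jaws open and shut, and the axes are right-handed (so a half turn about z gives the same grasp; the last joint's range is limited). The gripper opens to 94 mm and grips with 3 to 60 N. Pads are 16 mm wide; open, the fingers measure 119 mm over their backs; the gripper's body (75 mm by 177 mm) begins 78 mm behind the grasp point.
Start: joints at [-0.067, 0.3, 1.521, -0, 1.321, -0.067], TCP at [0.55, -0, 0.205] pointing down, gripper open.
Joint ranges: [-3.03, 3.03], [-0.79, 2.21], [0.23, 2.52], [-1.04, 4.18], [0, 3.07], [-2.55, 2.55]. Speed limits (rad/s): [2.22, 2.22, 2.57, 3.14, 3.14, 3.14].

## Interface

Orientations are given as [roll, pitch, yaw] about the fixed x, y, z axes, in that order (R = Rz(yaw) Ry(pitch) Rx(roll)).
In Python, from station import ctrl gives the robot as it stands.
- The arm moves only by the tool play_rows, never from a script. Its argument "steps" is a list that holds one entry, the list of rows, each a list of 7 numbers: the shift along the tool's x, y, z in cm, then the turn, a rotation vector about the tool's x, y, z in rad, then the opening, from 0 (shut) to 1 (fully open). In form: [[[x, y, z, ax, ay, az, hand], ...]]. A call has 1 to 20 rows; each row is the pose to reach, as a shift and turn from the pose measured when the call began, along the tool's axes at that moment; what a row does not reach only later rows make up. A row lasts 1/12 s, in which the tool goes at most 41.7 mm and 7.16 degrees, less where a joint would pass 70% of its speed; a pose out of reach is approached as far as the arm can. A call with a gripper value outside its range is refused whole. The fingers move at their own pace and stop on an object; "force" is the grip in N (left out, the last holds). Time passes only in rows, so rows that repeat a pose let the fingers close. It gives the time, the measured TCP pose, the force and the opening at its end, in the units of the state.
- ctrl.get_obs(): the state, without advancing time (a new reading comes with each control period).
- ctrl.camera(name): name is "scene" or "side" or "wrist"; returns a dict with "frame" (420x560x3 uint8, blue, green, red), "fovy" (degrees; the focal length in pixels is half the picture's height over the tangent of half this angle, whatever the lens; pixels are square), "cx", "cy" (the principal point, pixels), "world_to_cam" (4x4, takes a point from world to camera coordinates). Camera axes: x right, y up, looking along -z (the intrinsics and any distortion apply to the point x, -y, -z); pixel columns grow to the right and rows downward; lengths in m; the calibration is good to about 2 mm. A picture is of the moment at which its call begins. There is no depth.
- ctrl.hand_in(): hands the job in, once; it reports no verdict.
The state is a dict: "time_s": time; "qpos": joint angles; "joint_vel": joint speeds; "tau": joint torques, N m; "ee_pos": TCP position; "eef_rot": TCP orientation; "force": force on the tool from outside, world axes, zero at the start; "moment": the same for the moment, N m; "grip_width": finger opening in m.
Only numpy, scipy, OpenCV 4.12 (cv2) and the standard library are available. Lean on these libraries where they do the work, as an engineer would, in place of code of your own. Each camera call takes 0.05 s, during which the arm holds its last target. There are 200 camera calls.

## Task

Starting from the end of the rack with the wooden ball, run a fingertip along the rail and touch the bead over the first, then the second, then the third gap (full gaps count too). Then, with the fingers only, push the loose stamp block that stands in the channel along to that third gap and fully in, up to the back wall. Do not pick the block up or tip it, and leave the stored block, the swan, the jar and the rib alone.

Things in the scene. Friction and masses are not known exactly. Their poses are not given: they have to be found in the camera images.
- rack: Fixed wooden divider rack with six gaps in a row, open towards the robot. Origin: underside of its base board, on the table; x points from the open side into the gaps, away from the robot; y along the row; z up. Base board 10 mm thick, x -116..48 mm, y -210..210 mm; its flat top is the floor of channel and gaps. All rack values are in this frame, z above the table.
- gaps (a point): Middle of the row of gaps, on the floor (rack x -7, y 0, z 10 mm; this point is inside the middle divider). Seven dividers 12 mm thick, tops at z 42 mm, 56 mm apart (y -168..168 mm), rounded noses at x -40 mm. Six gaps 44 mm wide, 66 mm deep, centred at y 140, 84, 28, -28, -84, -140 mm, closed behind by the back wall at x 26 mm.
- channel (a point): Middle of the channel in front of the gaps, on its floor (rack x -72.5, y 0, z 10 mm). It is 65 mm wide, between the divider noses (x -40 mm) and a low ridge on the near side (x -113..-105 mm, 6 mm high, top at z 16 mm), and runs along y, open at both ends.
- rail (a point): Middle of the rail's flat top (rack x 34, y 0, z 62 mm). The rail lies on the back wall, 24 mm wide (x 22..46 mm), y -174..174 mm, with one low rounded bead over the middle of each gap.
- ball_end: Fixed finial at one end of the rack, a wooden ball 34 mm across on a post, at rack x 34 mm, y +190 or -190 mm (either end). Origin: foot of the post on the base board; top of ball 67 mm above it (77 mm above the table). Counting starts at this end.
- square_end: Fixed finial at the other end of the rack: square wooden post 26 x 26 mm, 46 mm tall. Origin: foot of the post on the base board.
- stamp: Loose wooden stamp block to put away, in the channel: 60 mm long (its x, across the channel, as it goes into a gap), 36 mm wide (y), 28 mm tall, 40 to 90 g, cross-grooves on top. Origin: centre of its underside, on the floor 10 mm above the table. About 5 mm of play in the channel, 8 mm in a gap; slides freely. Against the back wall its origin is at rack x -4 mm, its near end 6 mm inside the noses.
- stored: Another stamp block of the same size (dots on top) already stored in the second gap from the rack's +y end; that gap counts like any other. Origin: centre of its underside. Leave alone.
- swan: Bystander: unfired clay swan, about 180 mm long, 125 mm tall, about 450 g, on the table to the right of the rack (-y). Origin: centre of the underside. Leave alone.
- jar: Bystander: white ceramic jar 76 mm across, 85 mm tall, with clay tools in it up to 175 mm high, on the table to the left of the rack (+y). Origin: centre of the underside. Leave alone.
- rib: Bystander: flat wooden clay rib, 60 x 105 x 6 mm, on the table to the right and nearer the robot. Origin: underside, about 12 mm from its middle. Leave alone.
- bead_a: Fixed half-round bead across the rail over the middle of a gap, 1 of 6 from the rack's +y end (rack x 34 mm, y 140 mm). Origin: the middle of its crown, 64 mm above the table; it rises 2 mm above the rail, is 12 mm wide along the rail and 24 mm long across it. Rigid.
- bead_b: Fixed half-round bead across the rail over the middle of a gap, 2 of 6 from the rack's +y end (rack x 34 mm, y 84 mm). Origin: the middle of its crown, 64 mm above the table; it rises 2 mm above the rail, is 12 mm wide along the rail and 24 mm long across it. Rigid.
- bead_c: Fixed half-round bead across the rail over the middle of a gap, 3 of 6 from the rack's +y end (rack x 34 mm, y 28 mm). Origin: the middle of its crown, 64 mm above the table; it rises 2 mm above the rail, is 12 mm wide along the rail and 24 mm long across it. Rigid.
- bead_d: Fixed half-round bead across the rail over the middle of a gap, 4 of 6 from the rack's +y end (rack x 34 mm, y -28 mm). Origin: the middle of its crown, 64 mm above the table; it rises 2 mm above the rail, is 12 mm wide along the rail and 24 mm long across it. Rigid.
- bead_e: Fixed half-round bead across the rail over the middle of a gap, 5 of 6 from the rack's +y end (rack x 34 mm, y -84 mm). Origin: the middle of its crown, 64 mm above the table; it rises 2 mm above the rail, is 12 mm wide along the rail and 24 mm long across it. Rigid.
- bead_f: Fixed half-round bead across the rail over the middle of a gap, 6 of 6 from the rack's +y end (rack x 34 mm, y -140 mm). Origin: the middle of its crown, 64 mm above the table; it rises 2 mm above the rail, is 12 mm wide along the rail and 24 mm long across it. Rigid.
Mind the look-alikes: they are no part of the job. Leave any yellow look-alike of the stamp alone.

How it is judged:
On the way, in this order (a step that is already met when the one before it is completed fails the run):
1. a fingertip touches the bead over the first gap from the ball end (((y of ball_end in the frame of rack above 0 m and contact force between the fingers and bead_a above 0.3 N) or (y of ball_end in the frame of rack below 0 m and contact force between the fingers and bead_f above 0.3 N))), for 0.04 s.
2. a fingertip touches the bead over the second gap from the ball end (((y of ball_end in the frame of rack above 0 m and contact force between the fingers and bead_b above 0.3 N) or (y of ball_end in the frame of rack below 0 m and contact force between the fingers and bead_e above 0.3 N))), for 0.04 s.
3. a fingertip touches the bead over the third gap from the ball end (((y of ball_end in the frame of rack above 0 m and contact force between the fingers and bead_c above 0.3 N) or (y of ball_end in the frame of rack below 0 m and contact force between the fingers and bead_d above 0.3 N))), for 0.04 s.
4. the stamp block is fully in the third gap from the ball end (x of stamp in the frame of rack above -0.012 m and z of stamp in the frame of rack below 0.013 m and angle between the x axis of stamp and the x axis of rack, either way round below 0.2 rad and ((y of ball_end in the frame of rack above 0 m and y of stamp in the frame of rack between 0.02 and 0.036 m) or (y of ball_end in the frame of rack below 0 m and y of stamp in the frame of rack between -0.036 and -0.02 m))), for 0.2 s.
At the end, for the whole second after the job is handed in: The stamp block rests on the rack's base board in the third gap from the ball end, within 8 mm of the back wall, within 8 mm of the gap's middle and within 0.2 rad of straight, at rest (all of step 4 and linear speed of stamp below 0.01 m/s); the robot touches nothing.
It fails at once if the stamp block is lifted (more than 12 mm) or tipped (more than 0.35 rad) (z of stamp in the frame of rack above 0.022 m or angle between stamp's own z axis and vertical above 0.35 rad).
It fails at once if the clay swan is moved more than 15 mm (distance of swan from where it was at the start of the episode above 0.015 m).
It fails at once if the tool jar is moved more than 15 mm (distance of jar from where it was at the start of the episode above 0.015 m).
It fails at once if the wooden rib is moved more than 15 mm (distance of rib from where it was at the start of the episode above 0.015 m).
It fails at once if the stored stamp block is moved more than 15 mm (distance of stored from where it was at the start of the episode above 0.015 m).
It also fails if it takes over 61 s, if anything falls off the work surface, if the arm or the gripper's body presses on something with over 40 N, if the wrist force passes 120 N, or if a joint passes its speed limit or range.

## Working session

There is one attempt and no reset: what is moved stays moved. The work goes in short steps, Python scripts to look and compute and a tool call to move; the robot and the scene stay as the last step left them, time stands still between calls to the robot, and variables do not carry over. Pictures are saved under pics/ and viewed, about 8 in all and at most 12, crops included, and the job is handed in when it is done.

Besides the shell and the picture viewer there is one more tool, called after ">>>" by a JSON object that holds its "fn" and its "kwargs". play_rows: Moves the arm, as the interface text tells. Its arguments: {"type":"object","properties":{"steps":{"type":"array"},"force":{"type":"number"}},"required":["steps"]}

```bash
mkdir -p pics; ls
python3 - <<'E'
from station import ctrl
import cv2
print(ctrl.get_obs())
for n in ("scene","side","wrist"):
    c=ctrl.camera(n); cv2.imwrite(f"pics/{n}0.png",c["frame"]); print(n,c["fovy"],c["cx"],c["cy"],{k for k in c}); print(c["world_to_cam"].round(4).tolist() if hasattr(c["world_to_cam"],'round') else c["world_to_cam"])
    for k in c:
        if k not in("frame","world_to_cam"): print(k,c[k])
E
```

```text
pics
{'time_s': 0.0, 'qpos': array([-6.66032805e-02,  3.00442368e-01,  1.52161216e+00,  6.50048594e-06,
        1.32067941e+00, -6.66017091e-02]), 'joint_vel': array([ 0.00156333, -0.00023387, -0.00046081,  0.00127558,  0.00151103,
       -0.00074289]), 'tau': array([-1.53750298e-03, -5.31805658e+01, -3.52735734e+01,  7.07558286e-02,
        2.43994006e-02, -4.79655944e-05]), 'ee_pos': array([5.49729898e-01, 1.49869409e-05, 2.04888939e-01]), 'eef_rot': array([-3.14151042e+00,  1.13833321e-03, -3.13720192e-06]), 'force': array([-1.20763736, -0.27001145,  0.01515765]), 'moment': array([-0.04439469, -0.07677547,  0.01886095]), 'grip_width': 0.09396639309066791}
scene 53.74552399750748 280.0836171605082 203.7891705877185 {'frame', 'world_to_cam', 'fovy', 'cx', 'cy'}
[[-0.7663, 0.6425, 0.0062, 0.4084], [-0.4983, -0.6004, 0.6255, 0.1956], [0.4056, 0.4762, 0.7802, -1.3467], [0.0, 0.0, 0.0, 1.0]]
fovy 53.74552399750748
cx 280.0836171605082
cy 203.7891705877185
side 53.322230671402984 278.1876483997256 217.71532453434605 {'frame', 'world_to_cam', 'fovy', 'cx', 'cy'}
[[-0.9908, -0.135, -0.0135, 0.5123], [0.0596, -0.5225, 0.8505, -0.0884], [-0.1219, 0.8419, 0.5258, -1.1016], [0.0, 0.0, 0.0, 1.0]]
fovy 53.322230671402984
cx 278.1876483997256
cy 217.71532453434605
wrist 62.47285376436482 283.94692297851753 211.4978714820282 {'frame', 'world_to_cam', 'fovy', 'cx', 'cy'}
[[1.0, 0.0006, -0.0017, -0.5486], [-0.0011, 0.9606, -0.2778, 0.0288], [0.0014, 0.2778, 0.9606, -0.3918], [0.0, 0.0, 0.0, 1.0]]
fovy 62.47285376436482
cx 283.94692297851753
cy 211.4978714820282
```

View pics/scene0.png

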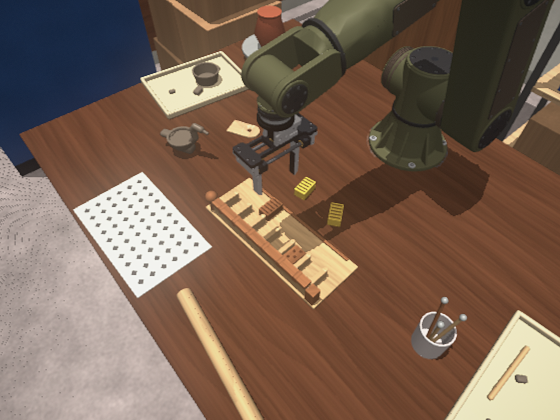

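View pics/side0.png

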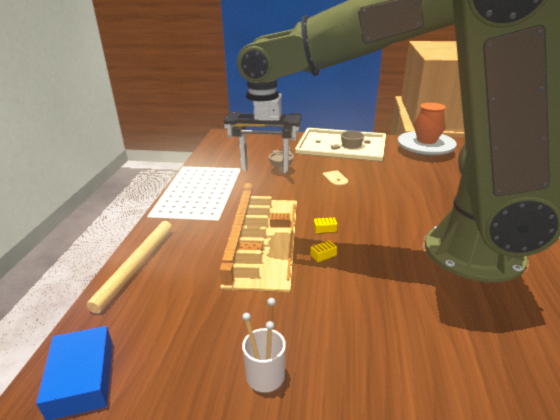

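View pics/wrist0.png

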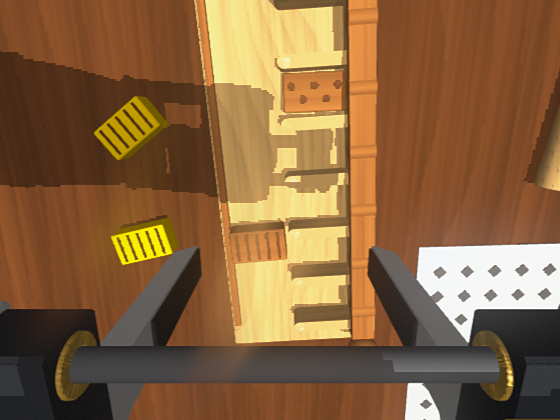

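The scene view shows the ball finial at (211,195), on the swan (-y) side, and the square post at (313,292). The side view agrees. In the wrist view the grooved stamp is at (258,243), in front of gap 2 from the ball, and the stored block is at (313,92). The empty third gap lies at rows 178–225, and there are two yellow look-alikes outside the ridge.

```bash
cat > h.py <<'E'
import numpy as np, cv2
from station import ctrl
def ray(c,u,v,z):
    f=210/np.tan(np.radians(c["fovy"])/2); W=np.array(c["world_to_cam"])
    d=np.array([(u-c["cx"])/f,-(v-c["cy"])/f,-1.]); R=W[:3,:3]; o=-R.T@W[:3,3]; d=R.T@d
    return o+d*(z-o[2])/d[2]
def proj(c,p):
    f=210/np.tan(np.radians(c["fovy"])/2); W=np.array(c["world_to_cam"]); q=W[:3,:3]@p+W[:3,3]
    return np.array([c["cx"]-f*q[0]/q[2], c["cy"]+f*q[1]/q[2]])
E
python3 - <<'E'
from h import *
c=ctrl.camera("wrist"); F=c["frame"]
cv2.imwrite("pics/w1.png",cv2.resize(F[0:355,190:400],None,fx=1.69,fy=1.69,interpolation=cv2.INTER_CUBIC))
g=cv2.cvtColor(F,cv2.COLOR_BGR2GRAY)[:350,353:372].mean(1)
print(g.round().astype(int).tolist())
# rail left edge / right edge by gradient
for r in range(10,340,40):
    row=cv2.GaussianBlur(F,(3,5),0)[r].astype(int).sum(1); d=np.diff(row); print(r,[ (i,int(d[i])) for i in range(330,390) if abs(d[i])>50])
s=ctrl.camera("scene"); 
print("ball",ray(s,211,195,.06),"square",ray(s,313,287,.056))
E
```

```text
[160, 161, 160, 160, 160, 160, 161, 161, 148, 136, 141, 146, 150, 153, 156, 159, 161, 160, 159, 153, 146, 139, 132, 129, 147, 161, 161, 160, 161, 160, 160, 160, 160, 160, 160, 160, 160, 160, 160, 160, 160, 160, 160, 160, 160, 160, 159, 160, 160, 160, 159, 159, 159, 159, 159, 159, 159, 159, 160, 159, 159, 159, 158, 159, 158, 158, 158, 158, 158, 158, 158, 157, 158, 158, 158, 157, 158, 157, 159, 159, 147, 137, 142, 148, 153, 156, 160, 163, 162, 158, 152, 144, 136, 130, 137, 157, 159, 158, 158, 157, 158, 157, 157, 157, 157, 157, 157, 157, 157, 158, 157, 157, 157, 157, 157, 157, 157, 157, 156, 156, 156, 156, 156, 156, 156, 156, 156, 156, 156, 156, 155, 155, 155, 155, 155, 155, 155, 155, 155, 155, 155, 154, 155, 155, 154, 144, 137, 144, 151, 156, 160, 163, 163, 157, 150, 142, 135, 130, 143, 154, 154, 153, 154, 153, 153, 152, 153, 153, 153, 153, 153, 153, 153, 153, 153, 153, 153, 153, 153, 152, 153, 152, 152, 152, 152, 152, 153, 152, 152, 152, 152, 152, 152, 152, 152, 152, 153, 152, 152, 152, 153, 152, 153, 151, 141, 140, 148, 155, 162, 163, 163, 159, 152, 143, 136, 134, 148, 153, 152, 152,
[... 818 characters left out ...]
(341, -66), (348, 96), (349, 91), (376, -55)]
130 [(330, 58), (331, 59), (334, -81), (335, -94), (343, -58), (344, -65), (348, 60), (349, 117), (350, 75), (374, -54), (375, -63)]
170 [(349, 97), (350, 91), (374, -68), (375, -58)]
210 [(337, -67), (338, -67), (345, -53), (349, 70), (350, 95), (351, 54), (375, -73), (376, -60)]
250 [(337, -78), (338, -84), (346, -57), (350, 98), (351, 87), (367, -80), (368, -120), (369, -78)]
290 [(337, -82), (338, -92), (346, -59), (347, -57), (350, 77), (351, 97), (373, -99), (374, -126), (375, -61)]
330 [(348, -85), (349, -84), (351, 100), (352, 88), (373, -71), (374, -54)]
ball [ 0.63141414 -0.1756331   0.06      ] square [0.60453344 0.2036661  0.056     ]
```

View pics/w1.png

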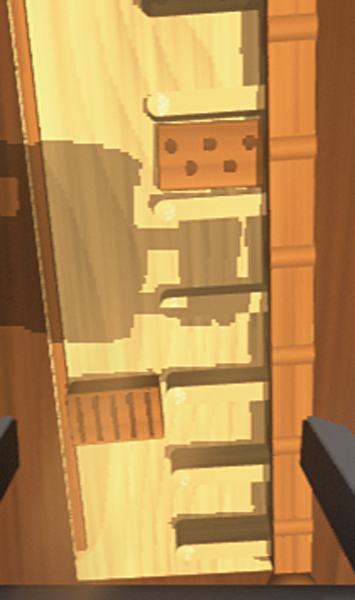

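The crop shows all six beads (full-frame rows about 16, 87, 152, 210, 263 and 311) on the rail, columns 348–376. The stamp sits against divider noses 2–3 and spans about x 231–285, y 222–262.

Run:
```python
from h import *
c=ctrl.camera("wrist"); F=c["frame"]
g=cv2.cvtColor(F,cv2.COLOR_BGR2GRAY)[:350,353:372].mean(1)
B=[]
for r0,y in ((16,140),(87,84),(152,28),(210,-28),(265,-84),(311,-140)):
    seg=slice(r0-13,r0+14); d=np.diff(g[seg]); 
    lo=np.argmin(d[:13])+r0-13+.5; hi=np.argmax(d[13:])+r0+.5
    ed=[]
    for v in (lo,hi):
        ed.append(ray(c,362.,v,.062)[1])
    v=(lo+hi)/2
    L={10:348,330:351.9}; l=348.2+(v-10)*(351.9-348.2)/320; rr=377.4-(v-10)*(377.4-374)/320
    p=ray(c,(l+rr)/2,v,.062); B.append([p[0],np.mean(ed),y/1000]); print(y,lo,hi,p.round(4),round(abs(ed[0]-ed[1]),4), "railw",round(ray(c,rr,v,.062)[0]-ray(c,l,v,.062)[0],4))
B=np.array(B)
# fit: world = o + R(th)[34mm, y]
k,b=np.polyfit(B[:,2],B[:,0],1); k2,b2=np.polyfit(B[:,2],B[:,1],1); th=np.arctan2(-k,k2)
print("yaw",th,"scale",np.hypot(k,k2),"resid",(B[:,1]-k2*B[:,2]-b2).round(4),(B[:,0]-k*B[:,2]-b).round(4))
o=np.array([b,b2])-.034*np.array([np.cos(th),np.sin(th)]); print("rack origin",o)
# stamp top mask corners
hsv=cv2.cvtColor(F,cv2.COLOR_BGR2HSV); print(hsv[243,258],hsv[230,240],hsv[290,258],hsv[243,222])
f=lambda p:(np.array([[np.cos(th),np.sin(th)],[-np.sin(th),np.cos(th)]])@(p[:2]-o)*1000).round(1)
for n,u,v,z in (("stored c",313.5,91.5,.038),("st",190+68/1.69,392/1.69,.038),("st",190+159/1.69,385/1.69,.038),("st",190+162/1.69,437/1.69,.038),("st",190+73/1.69,445/1.69,.038),("ridge top mid",190+70/1.69,480/1.69,.016)):
    print(n,f(ray(c,u,v,z)))
s=ctrl.camera("scene"); print("ball",f(ray(s,211,195,.06)),"sq",f(ray(s,313,287,.056)))
```

```text
140 8.5 23.5 [0.6143 0.1577 0.062 ] 0.0112 railw 0.0242
84 79.5 94.5 [0.6179 0.102  0.062 ] 0.0124 railw 0.0241
28 144.5 157.5 [0.6215 0.0465 0.062 ] 0.0119 railw 0.024
-28 203.5 215.5 [ 0.6251 -0.0095  0.062 ] 0.012 railw 0.0239
-84 257.5 268.5 [ 0.6287 -0.0656  0.062 ] 0.0121 railw 0.0238
-140 306.5 316.5 [ 0.6323 -0.1213  0.062 ] 0.012 railw 0.0237
yaw 0.06432596681751926 scale 0.9988937907485158 resid [-0.0002 -0.      0.0003  0.0001 -0.0002 -0.    ] [ 0.  0. -0. -0.  0.  0.]
rack origin [0.58938183 0.01609807]
[ 15 159 172] [ 16 154 136] [ 26 105 246] [ 13 169 145]
stored c [-7.3 84.1]
st [-100.8  -50.8]
st [-43.6 -49.8]
st [-44.  -84.9]
st [-101.4  -86.9]
ridge top mid [-110.4 -123. ]
ball [  29.6 -194. ] sq [ 27.2 186.2]
```

Every check agrees:
- **Rack:** the bead spacing scale is 0.999, the rail width is 24 mm, and the stored block is at y 84. The rack origin is (0.5894, 0.0161) with yaw 0.064.
- **Ball:** it is at the -y end, so the target gap is y = -28 and the beads run f, e, d.
- **Stamp:** it is at about rack (-72.5, -68).

Next I move above the rail, just before bead f, with the fingers shut.

>>> {"fn": "play_rows", "kwargs": {"steps": [[[1.5, 2.5, 0, 0, 0, -0.02, 0], [3, 5, 0, 0, 0, -0.04, 0], [4.5, 7.5, 0, 0, 0, -0.064, 0], [6, 10, 0, 0, 0, -0.064, 0], [7.5, 12.5, 0, 0, 0, -0.064, 0], [8.37, 13.84, 0, 0, 0, -0.064, 0], [8.37, 13.84, 2, 0, 0, -0.064, 0], [8.37, 13.84, 4.5, 0, 0, -0.064, 0], [8.37, 13.84, 7, 0, 0, -0.064, 0], [8.37, 13.84, 9.5, 0, 0, -0.064, 0], [8.37, 13.84, 12, 0, 0, -0.064, 0], [8.37, 13.84, 13, 0, 0, -0.064, 0], [8.37, 13.84, 13, 0, 0, -0.064, 0], [8.37, 13.84, 13, 0, 0, -0.064, 0]]], "force": 20}}

```text
time_s: 1.52
ee_pos: [0.6339, -0.1385, 0.076]
eef_rot: [3.142, -0.0, 0.064]
force: [0.0, 0.6, 0.7]
grip_width: 0.0039
```

>>> {"fn": "play_rows", "kwargs": {"steps": [[[0, 0, 0.4, 0, 0, 0, 0], [0, 0, 0.8, 0, 0, 0, 0], [0, 0, 1.1, 0, 0, 0, 0], [0, 0, 1.2, 0, 0, 0, 0], [0, 0, 1.3, 0, 0, 0, 0], [0, 0, 1.4, 0, 0, 0, 0], [0, 0, 1.45, 0, 0, 0, 0], [0, 0, 1.45, 0, 0, 0, 0]]]}}

```text
time_s: 2.18
ee_pos: [0.634, -0.1385, 0.0623]
eef_rot: [3.141, -0.0, 0.064]
force: [-3.4, 0.5, 6.2]
grip_width: 0.0007
```

Run:
```python
from h import *
o=ctrl.get_obs(); print(o["ee_pos"],o["eef_rot"],o["force"],o["grip_width"])
c=ctrl.camera("wrist"); cv2.imwrite("pics/w2.png",c["frame"]); print(proj(c,np.array(o["ee_pos"])))
```

```text
[ 0.63400469 -0.13847212  0.06230435] [ 3.14136260e+00 -4.31015510e-04  6.41079414e-02] [-3.39657939  0.5330852   6.17872759] 0.0006631944116954185
[285.37428394 262.72637214]
```

View pics/w2.png

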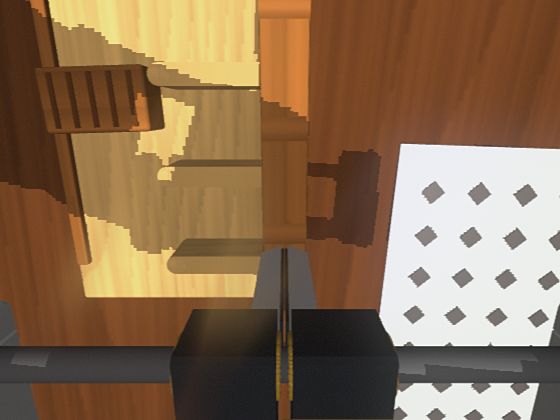

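The wrist view shows the shut fingertips resting on the rail at about (285,255). Bead f is just ahead at (283,232), with e at (283,130) and d at (283,8), and the tip is pressing with about 6 N. Now I slide along over bead f.

>>> {"fn": "play_rows", "kwargs": {"steps": [[[0, -0.4, 0, 0, 0, 0, 0], [0, -0.8, 0, 0, 0, 0, 0], [0, -1.2, 0, 0, 0, 0, 0], [0, -1.6, 0, 0, 0, 0, 0], [0, -1.7, 0, 0, 0, 0, 0]]]}}

```text
time_s: 2.65
ee_pos: [0.634, -0.1221, 0.064]
eef_rot: [3.139, -0.004, 0.064]
force: [0.9, -6.0, 8.3]
grip_width: 0.0002
```

>>> {"fn": "play_rows", "kwargs": {"steps": [[[0, -0.5, 0.12, 0, 0, 0, 0], [0, -1.0, 0.15, 0, 0, 0, 0], [0, -1.5, 0.15, 0, 0, 0, 0], [0, -2.0, 0.15, 0, 0, 0, 0], [0, -2.5, 0.15, 0, 0, 0, 0], [0, -3.0, 0.15, 0, 0, 0, 0], [0, -3.5, 0.15, 0, 0, 0, 0], [0, -4.0, 0.15, 0, 0, 0, 0], [0, -4.5, 0.15, 0, 0, 0, 0], [0, -5.0, 0.15, 0, 0, 0, 0], [0, -5.4, 0.15, 0, 0, 0, 0], [0, -5.7, 0.15, 0, 0, 0, 0], [0, -5.7, 0.15, 0, 0, 0, 0]]]}}

```text
time_s: 3.73
ee_pos: [0.6314, -0.0652, 0.064]
eef_rot: [3.138, -0.007, 0.064]
force: [0.5, -2.1, 11.1]
grip_width: 0.0007
```

>>> {"fn": "play_rows", "kwargs": {"steps": [[[0, -0.5, 0.12, 0, 0, 0, 0], [0, -1.0, 0.15, 0, 0, 0, 0], [-0.1, -1.5, 0.15, 0, 0, 0, 0], [-0.1, -2.0, 0.15, 0, 0, 0, 0], [-0.2, -2.5, 0.15, 0, 0, 0, 0], [-0.2, -3.0, 0.15, 0, 0, 0, 0], [-0.2, -3.5, 0.15, 0, 0, 0, 0], [-0.2, -4.0, 0.15, 0, 0, 0, 0], [-0.2, -4.5, 0.15, 0, 0, 0, 0], [-0.2, -5.0, 0.15, 0, 0, 0, 0], [-0.2, -5.4, 0.15, 0, 0, 0, 0], [-0.2, -5.6, 0.15, 0, 0, 0, 0], [-0.2, -5.6, 0.15, 0, 0, 0, 0]]]}}

```text
time_s: 4.82
ee_pos: [0.627, -0.0097, 0.0639]
eef_rot: [3.136, -0.011, 0.064]
force: [1.8, -4.8, 13.5]
grip_width: 0.0005
```

>>> {"fn": "play_rows", "kwargs": {"steps": [[[0, 0, -1.3, 0, 0, 0, 0], [0, 0, -2.6, 0, 0, 0, 0], [-2, 1.5, -3, 0, 0, 0, 0], [-4, 3, -3, 0, 0, 0, 0], [-6, 4.5, -3, 0, 0, 0, 0], [-8, 6, -3, 0, 0, 0, 0], [-10, 7.2, -3, 0, 0, 0, 0], [-10.8, 7.8, -3, 0, 0, 0, 0], [-10.8, 7.8, -3, 0, 0, 0, 0], [-10.8, 7.8, -3, 0, 0, 0, 0]]]}}

```text
time_s: 5.65
ee_pos: [0.5246, -0.0941, 0.0939]
eef_rot: [3.136, -0.012, 0.064]
force: [0.1, 0.3, 0.1]
grip_width: 0.0005
```

Run:
```python
from h import *
o=ctrl.get_obs(); print(o["ee_pos"],o["eef_rot"],o["force"])
from scipy.spatial.transform import Rotation as R
a=R.from_euler("xyz",o["eef_rot"]); b=R.from_euler("xyz",[np.pi,0,.0643]); print("turn tool",(a.inv()*b).as_rotvec())
t=.0643;O=np.array([.5894,.0161]);M=np.array([[np.cos(t),np.sin(t)],[-np.sin(t),np.cos(t)]])
print("tcp rack",M@(o["ee_pos"][:2]-O))
c=ctrl.camera("wrist"); cv2.imwrite("pics/w3.png",c["frame"])
s=ctrl.camera("scene")
for u,v in((170,150),(200,150),(183,155)): print("swan foot",ray(s,u,v,0.01))
for name,X in(("far-near corner",(-.0425,-.05)),("",(-.1025,-.086))):
    p=M.T@np.array(X)+O; print(proj(c,np.array([*p,.038])))
```

```text
[ 0.52456273 -0.09407744  0.09394784] [ 3.1360932  -0.0116519   0.06379616] [0.13655479 0.29489662 0.05444797]
turn tool [ 0.00550233 -0.01165049 -0.00053587]
tcp rack [-0.07178281 -0.10578359]
swan foot [ 0.60797165 -0.45100623  0.01      ]
swan foot [ 0.53519542 -0.39078342  0.01      ]
swan foot [ 0.58827469 -0.40573034  0.01      ]
[327.90859255 150.86316448]
[240.27662738 202.94460687]
```

View pics/w3.png

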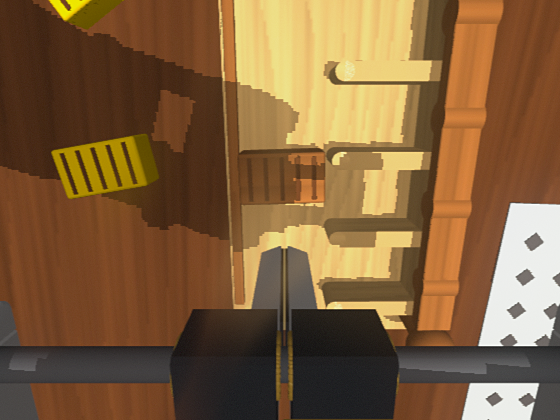

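The view shows the stamp top at (240–327, 151–203), which matches the projection, and the fingertips are in the clear channel on its -y side. The swan's foot is at y < -0.39, well away. Now I descend, levelling the tool, and approach.

>>> {"fn": "play_rows", "kwargs": {"steps": [[[0, 0, 1.5, 0.0055, -0.0117, 0, 0], [0, 0, 3, 0.0055, -0.0117, 0, 0], [0, 0, 4.5, 0.0055, -0.0117, 0, 0], [0, 0, 6, 0.0055, -0.0117, 0, 0], [0, 0, 7, 0.0055, -0.0117, 0, 0], [0, 0, 7.4, 0.0055, -0.0117, 0, 0], [0, 0, 7.4, 0.0055, -0.0117, 0, 0], [0, -0.4, 7.4, 0.0055, -0.0117, 0, 0], [0, -0.8, 7.4, 0.0055, -0.0117, 0, 0], [0, -1.1, 7.4, 0.0055, -0.0117, 0, 0], [0, -1.4, 7.4, 0.0055, -0.0117, 0, 0], [0, -1.4, 7.4, 0.0055, -0.0117, 0, 0]]]}}

```text
time_s: 6.75
ee_pos: [0.5249, -0.0794, 0.0198]
eef_rot: [3.142, -0.0, 0.065]
force: [-0.2, -0.3, -0.4]
grip_width: 0.0002
```

>>> {"fn": "play_rows", "kwargs": {"steps": [[[0, -0.3, 0, 0, 0, 0, 0], [0, -0.6, 0, 0, 0, 0, 0], [0, -0.9, 0, 0, 0, 0, 0], [0, -1.2, 0, 0, 0, 0, 0], [0, -1.5, 0, 0, 0, 0, 0], [0, -1.8, 0, 0, 0, 0, 0], [0, -2.1, 0, 0, 0, 0, 0], [0, -2.4, 0, 0, 0, 0, 0], [0, -2.7, 0, 0, 0, 0, 0], [0, -3.0, 0, 0, 0, 0, 0], [0, -3.2, 0, 0, 0, 0, 0], [0, -3.4, 0, 0, 0, 0, 0], [0, -3.5, 0, 0, 0, 0, 0], [0, -3.5, 0, 0, 0, 0, 0]]]}}

```text
time_s: 7.92
ee_pos: [0.5225, -0.0443, 0.0198]
eef_rot: [-3.142, 0.0, 0.066]
force: [-0.1, 0.1, -0.4]
grip_width: 0.0005
```

Run:
```python
from h import *
o=ctrl.get_obs(); t=.0643;O=np.array([.5894,.0161]);M=np.array([[np.cos(t),np.sin(t)],[-np.sin(t),np.cos(t)]])
print("tcp rack",M@(o["ee_pos"][:2]-O),o["force"])
c=ctrl.camera("wrist"); F=c["frame"]
def pr(x,y,z): return proj(c,np.array([*(M.T@np.array([x,y])+O),z]))
print([pr(x,y,.038).round() for x,y in((-.1025,-.046),(-.1025,-.01),(-.0425,-.01),(-.0425,-.046))])
u,v=pr(-.0725,-.028,.038).astype(int); y0=max(v-150,0); x0=u-150
cv2.imwrite("pics/w4.png",cv2.resize(F[y0:y0+240,x0:x0+320],None,fx=2.4,fy=2.4,interpolation=cv2.INTER_CUBIC)); print(x0,y0)
```

```text
tcp rack [-0.07059455 -0.05599068] [-0.06105655  0.11206611 -0.35372875]
[array([222., 260.]), array([218., 189.]), array([345., 190.]), array([341., 260.])]
131 75
```

View pics/w4.png

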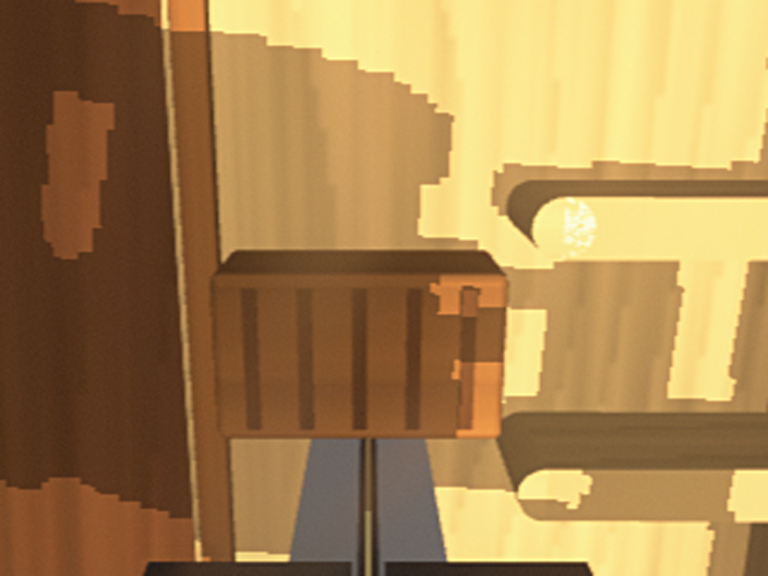

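The crop shows the stamp square to the rack. Its top spans (221–342, 190–257) in the full frame, which puts its centre at rack (-72.5, -27.5), in line with gap 3 (dividers at crop rows 220 and 490). Next I back off, lift over, and come down behind its near end above the ridge.

>>> {"fn": "play_rows", "kwargs": {"steps": [[[0, 0.5, 0, 0, 0, 0, 0], [0, 1.2, 0, 0, 0, 0, 0], [0, 1.2, -2, 0, 0, 0, 0], [0, 1.2, -4.5, 0, 0, 0, 0], [-1.5, 0.5, -5, 0, 0, 0, 0], [-3, -0.7, -5, 0, 0, 0, 0], [-4.5, -2, -5, 0, 0, 0, 0], [-5.3, -2.8, -5, 0, 0, 0, 0], [-5.3, -2.8, -4.5, 0, 0, 0, 0], [-5.3, -2.8, -2.5, 0, 0, 0, 0], [-5.3, -2.8, -1, 0, 0, 0, 0], [-5.3, -2.8, -0.4, 0, 0, 0, 0], [-5.3, -2.8, -0.4, 0, 0, 0, 0], [-5.3, -2.8, -0.4, 0, 0, 0, 0]]]}}

```text
time_s: 9.13
ee_pos: [0.4683, -0.0203, 0.0239]
eef_rot: [-3.142, 0.0, 0.065]
force: [-1.8, -0.0, 0.2]
grip_width: 0.0005
```

Run:
```python
from h import *
o=ctrl.get_obs(); t=.0643;O=np.array([.5894,.0161]);M=np.array([[np.cos(t),np.sin(t)],[-np.sin(t),np.cos(t)]])
print("tcp rack",M@(o["ee_pos"][:2]-O),o["ee_pos"][2],o["eef_rot"],o["force"])
```

```text
tcp rack [-0.12321189 -0.02855159] 0.023859386359775442 [-3.14155649e+00  2.54371455e-04  6.51993503e-02] [-1.83425678 -0.02279     0.18313548]
```

>>> {"fn": "play_rows", "kwargs": {"steps": [[[0.3, 0, 0, 0, 0, 0, 0], [0.6, 0, 0, 0, 0, 0, 0], [0.9, 0, 0, 0, 0, 0, 0], [1.2, 0, 0, 0, 0, 0, 0], [1.5, 0, 0, 0, 0, 0, 0], [1.8, 0, 0, 0, 0, 0, 0], [2.1, 0, 0, 0, 0, 0, 0], [2.4, 0, 0, 0, 0, 0, 0], [2.7, 0, 0, 0, 0, 0, 0], [3.0, 0, 0, 0, 0, 0, 0], [3.3, 0, 0, 0, 0, 0, 0], [3.6, 0, 0, 0, 0, 0, 0], [3.8, 0, 0, 0, 0, 0, 0], [3.8, 0, 0, 0, 0, 0, 0]]]}}

```text
time_s: 10.3
ee_pos: [0.5066, -0.0178, 0.0238]
eef_rot: [3.142, 0.0, 0.065]
force: [0.1, -0.4, -0.2]
grip_width: 0.0006
```

Run:
```python
from h import *
o=ctrl.get_obs(); t=.0643;O=np.array([.5894,.0161]);M=np.array([[np.cos(t),np.sin(t)],[-np.sin(t),np.cos(t)]])
print("tcp rack",M@(o["ee_pos"][:2]-O),o["ee_pos"][2],o["force"])
c=ctrl.camera("wrist"); cv2.imwrite("pics/w5.png",c["frame"])
def pr(x,y,z): return proj(c,np.array([*(M.T@np.array([x,y])+O),z]))
X=M@(o["ee_pos"][:2]-O)
print([pr(X[0]+.0125+d,y,.038).round() for d,y in((0,-.046),(0,-.01),(.06,-.01),(.06,-.046))])
```

```text
tcp rack [-0.0848559  -0.02851631] 0.023821522939557745 [ 0.08484495 -0.37534752 -0.18034774]
[array([309., 304.]), array([310., 241.]), array([429., 241.]), array([421., 304.])]
```

View pics/w5.png

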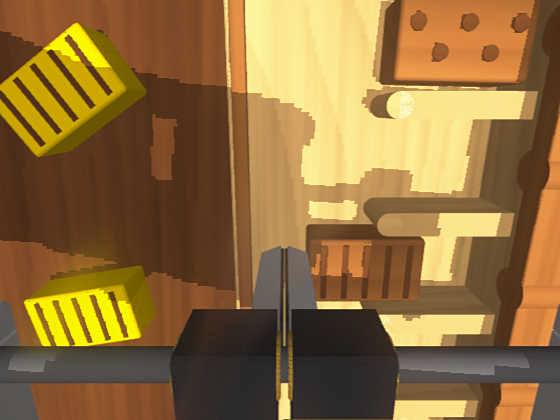

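The stamp is straight at (308–424, 238–300), halfway between the gap's dividers and touching neither, as predicted. I keep pushing to just short of the back wall, then seat it.

>>> {"fn": "play_rows", "kwargs": {"steps": [[[0.3, 0, 0, 0, 0, 0, 0], [0.6, 0, 0, 0, 0, 0, 0], [0.9, 0, 0, 0, 0, 0, 0], [1.2, 0, 0, 0, 0, 0, 0], [1.5, 0, 0, 0, 0, 0, 0], [1.8, 0, 0, 0, 0, 0, 0], [2.1, 0, 0, 0, 0, 0, 0], [2.4, 0, 0, 0, 0, 0, 0], [2.7, 0, 0, 0, 0, 0, 0], [3.0, 0, 0, 0, 0, 0, 0], [3.3, 0, 0, 0, 0, 0, 0], [3.5, 0, 0, 0, 0, 0, 0], [3.7, 0, 0, 0, 0, 0, 0], [3.7, 0, 0, 0, 0, 0, 0]]]}}

```text
time_s: 11.52
ee_pos: [0.5436, -0.0154, 0.0238]
eef_rot: [-3.142, 0.0, 0.065]
force: [0.8, 0.0, -0.0]
grip_width: 0.0007
```

>>> {"fn": "play_rows", "kwargs": {"steps": [[[0.1, 0, 0, 0, 0, 0, 0], [0.15, 0, 0, 0, 0, 0, 0], [0.2, 0, 0, 0, 0, 0, 0], [0.25, 0, 0, 0, 0, 0, 0], [0.25, 0, 0, 0, 0, 0, 0]]]}}

```text
time_s: 11.93
ee_pos: [0.5456, -0.0152, 0.0237]
eef_rot: [-3.142, 0.001, 0.065]
force: [-4.4, 0.4, 2.1]
grip_width: 0.0003
```

The reaction rose to 4.4 N at TCP x of about -46 mm, the value expected at the back wall. I retreat straight back and then lift.

>>> {"fn": "play_rows", "kwargs": {"steps": [[[-0.3, 0, 0, 0, 0, 0, 0], [-1, 0, 0, 0, 0, 0, 0], [-2, 0, 0, 0, 0, 0, 0], [-3.5, 0, 0, 0, 0, 0, 0], [-4, 0, -2, 0, 0, 0, 0], [-4, 0, -5, 0, 0, 0, 0], [-4, 0, -8, 0, 0, 0, 0], [-4, 0, -11, 0, 0, 0, 0], [-4, 0, -14, 0, 0, 0, 0], [-4, 0, -14, 0, 0, 0, 0], [-4, 0, -14, 0, 0, 0, 0]]]}}

```text
time_s: 12.85
ee_pos: [0.5062, -0.0179, 0.165]
eef_rot: [3.141, -0.002, 0.065]
force: [-0.1, -0.2, 0.1]
grip_width: 0.0004
```

Run:
```python
from h import *
o=ctrl.get_obs(); t=.0643;O=np.array([.5894,.0161]);M=np.array([[np.cos(t),np.sin(t)],[-np.sin(t),np.cos(t)]])
print(o["ee_pos"],o["force"],o["joint_vel"].round(3))
c=ctrl.camera("wrist"); cv2.imwrite("pics/w6.png",c["frame"])
def pr(x,y,z): return proj(c,np.array([*(M.T@np.array([x,y])+O),z]))
print([pr(x,y,.038).round() for x,y in((-.034,-.046),(-.034,-.01),(.026,-.01),(.026,-.046))])
```

```text
[ 0.5061703  -0.01788989  0.16497003] [-0.11914561 -0.15908646  0.07431653] [-0.     0.043  0.038  0.001 -0.017  0.002]
[array([340., 223.]), array([342., 184.]), array([408., 184.]), array([405., 223.])]
```

View pics/w6.png

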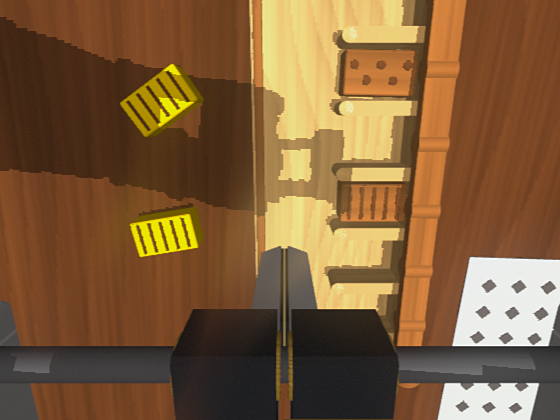

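The stamp's top is at (340–405, 183–222), within about 3 px of the prediction for a block against the back wall in gap 3, centred and straight. The stored block at (378,73) is still in place. Handing in.

```bash
python3 -c "
from station import ctrl
print(ctrl.hand_in())"
```

```text
the job is handed in; nothing more can be done
None
```

The stamp block is in the third gap from the ball end, against the back wall, and I handed the job in at about 13 s; hand-in gives no verdict.

**What I did:** The ball is at the rack's -y end, so the third gap is the one at y -28 mm. I slid the shut fingertips along the rail over beads f, e and d, feeling 8, 11 and 13.5 N on them in turn. I then pushed the stamp about 40 mm along the channel and straight into the gap until it pressed on the back wall with about 4 N.

**Last checks:**
- **Stamp:** the final wrist picture shows it centred and straight, within about 3 px of where it should be. I did not measure its final pose separately.
- **Robot:** it stood clear, with the force reading near zero.
- **Other objects:** the stored block and the yellow look-alikes look untouched. I did not photograph the swan, jar or rib again at the end, but the arm never came near them.

**Disagreements:** None of the checks failed. The stamp's top measured about 3 mm short (57 x 35 mm against 60 x 36 mm), probably because its edges are rounded. The finger ran up to 3 mm off the rail's centre line.

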